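Square up sample tiles against the stop bar with a straightedge

TASK

Take the straightedge by its wooden grip and, with its long edge, push all four sample tiles together along the white board until the whole row is square and every tile bears on the stop bar; hold them pressed there for a moment with a few newtons on each tile (their edges chip above 15 N), and do not touch the tiles with the fingers. Then lay the straightedge back flat on its rubber pad, lengthwise in the middle, leaving the tiles in their straight row and the tape, jar and brush where they were.

Things in the scene. Friction and masses are not known exactly. Their poses are not given: they have to be found in the camera images.
- board: white alignment board fixed on the bench, 280 mm (its x) by 300 mm (its y), 8 mm thick; origin at the centre of its underside. The tiles lie on its top, 8 mm above the origin. Its +x points from the open edge (nearer the robot) across the board to the stop bar
- stop_mark (a point): mark on the board's top, 90 mm along +x from its origin; axes as the board. The stop bar (aluminium, 22 x 280 mm, top 26 mm above the bench, black clamp knobs at its ends up to 38 mm) stands along board y, clamped fast; its flat face towards the tiles lies anywhere from 12 mm before to 12 mm beyond this mark along x, parallel to y. Its place is not measured: find it by feel
- tile0: loose sample tile of primed wood with a teal top and white sides, 40 x 40 x 12 mm, about 20 g (may differ by a third); origin at the centre of its underside. The four tiles start in a ragged row across the board, about 52 mm apart along board y in the order tile0 to tile3, between the open edge and the stop bar, each a little turned. Their edges chip above 15 N
- tile1: loose sample tile of primed wood with an orange top and white sides, 40 x 40 x 12 mm, about 20 g (may differ by a third); origin at the centre of its underside. See tile0
- tile2: loose sample tile of primed wood with a violet top and white sides, 40 x 40 x 12 mm, about 20 g (may differ by a third); origin at the centre of its underside. See tile0
- tile3: loose sample tile of primed wood with a green top and white sides, 40 x 40 x 12 mm, about 20 g (may differ by a third); origin at the centre of its underside. See tile0
- straightedge: loose steel straightedge with a wooden grip, 0.3 kg: flat blade 36 mm (its x) by 240 mm (its y) by 10 mm thick, lying flat; on its middle stands the grip block, 22 mm (x) by 70 mm (y), from 10 to 52 mm above the underside. Origin at the centre of the blade's underside, z up. Both long edges are alike, either may push
- pad: black rubber rest pad fixed on the bench, 100 mm (its x) by 280 mm (its y), 4 mm thick; origin at the centre of its underside. The straightedge starts lying on it, blade along pad y
- tape: bystander: cream roll of masking tape, 100 mm across, 45 mm high, lying flat on the bench; origin at the centre of its underside
- paint_jar: bystander: small blue paint jar with a black cap, 44 mm across, 65 mm high; origin at the centre of its underside
- brush: bystander: paint brush, 170 mm long, lying on the bench along its x
Not all that is in view belongs to the job. What is shaped like the tile2 but yellow is not meant.

How it is judged (in metres and radians):
On the way, in this order (a step that is already met when the one before it is completed fails the run):
1. the straightedge is lifted clear of its pad (height (world z) of straightedge above 0.03 m), for 0.1 s.
2. the straightedge presses the row and all four tiles bear on the stop bar at once, in line and square (more than 0.6 N between each tile and the board with its bar: lying or sliding free gives less) (x of tile0 in the frame of board between 0.055 and 0.085 m and y of tile0 in the frame of board between -0.13 and 0.13 m and z of each of tile0, tile1, tile2, tile3 in the frame of board below 0.011 m and angle between the x axis of each of tile0, tile1, tile2, tile3 and the x axis of board, either way round below 0.06 rad and angle between each of tile0, tile1, tile2, tile3's own z axis and vertical below 0.08 rad and x of tile1 in the frame of board between 0.055 and 0.085 m and y of tile1 in the frame of board between -0.13 and 0.13 m and x of tile2 in the frame of board between 0.055 and 0.085 m and y of tile2 in the frame of board between -0.13 and 0.13 m and x of tile3 in the frame of board between 0.055 and 0.085 m and y of tile3 in the frame of board between -0.13 and 0.13 m and x of tile0 in the frame of tile1 between -0.0035 and 0.0035 m and x of tile1 in the frame of tile2 between -0.0035 and 0.0035 m and x of tile2 in the frame of tile3 between -0.0035 and 0.0035 m and contact force between board and tile0 above 0.6 N and contact force between board and tile1 above 0.6 N and contact force between board and tile2 above 0.6 N and contact force between board and tile3 above 0.6 N and (contact force between straightedge and tile0 above 1 N or contact force between straightedge and tile1 above 1 N or contact force between straightedge and tile2 above 1 N or contact force between straightedge and tile3 above 1 N)), for 0.1 s.
At the end, for the whole second after the job is handed in: All four tiles rest flat on the board, centres 55 to 85 mm along board x, neighbours level within 3.5 mm, square to the board within 0.06 rad; the straightedge rests flat on its pad, centre within 25 mm across and 30 mm along of the pad's centre, blade along the pad within 0.2 rad (x of tile0 in the frame of board between 0.055 and 0.085 m and y of tile0 in the frame of board between -0.13 and 0.13 m and z of each of tile0, tile1, tile2, tile3 in the frame of board below 0.011 m and angle between the x axis of each of tile0, tile1, tile2, tile3 and the x axis of board, either way round below 0.06 rad and angle between each of tile0, tile1, tile2, tile3's own z axis and vertical below 0.08 rad and x of tile1 in the frame of board between 0.055 and 0.085 m and y of tile1 in the frame of board between -0.13 and 0.13 m and x of tile2 in the frame of board between 0.055 and 0.085 m and y of tile2 in the frame of board between -0.13 and 0.13 m and x of tile3 in the frame of board between 0.055 and 0.085 m and y of tile3 in the frame of board between -0.13 and 0.13 m and x of tile0 in the frame of tile1 between -0.0035 and 0.0035 m and x of tile1 in the frame of tile2 between -0.0035 and 0.0035 m and x of tile2 in the frame of tile3 between -0.0035 and 0.0035 m and x of straightedge in the frame of pad between -0.025 and 0.025 m and y of straightedge in the frame of pad between -0.03 and 0.03 m and z of straightedge in the frame of pad below 0.008 m and angle between the y axis of straightedge and the y axis of pad, either way round below 0.2 rad and angle between straightedge's own z axis and vertical below 0.06 rad and linear speed of each of straightedge, tile0, tile1, tile2, tile3 below 0.02 m/s); the robot touches nothing.
It fails at once if a tile is pressed with more than 15 N by the straightedge or against the board or its stop bar (contact force between any of straightedge, board and tile0 above 15 N or contact force between any of straightedge, board and tile1 above 15 N or contact force between any of straightedge, board and tile2 above 15 N or contact force between any of straightedge, board and tile3 above 15 N).
It fails at once if the fingers touch a tile (contact force between the fingers and tile0 above 0.3 N or contact force between the fingers and tile1 above 0.3 N or contact force between the fingers and tile2 above 0.3 N or contact force between the fingers and tile3 above 0.3 N).
It fails at once if the tape, jar or brush is moved by more than 10 mm (distance of any of tape, paint_jar, brush from where it was at the start of the episode above 0.01 m).
It also fails if it takes over 64 s, if anything falls off the work surface, if the arm or the gripper's body presses on something with over 40 N, if the wrist force passes 120 N, or if a joint passes its speed limit or range.

ROBOT

A 7-joint arm with a two-finger parallel gripper is mounted at the origin on the work surface. World frame = base frame: x ahead of the robot, y to its left, z up, the work surface at z = 0. Lengths are in m, angles in degrees, forces in N, time in s.
With the tool pointing down it reaches from about 0.425 to 0.95 m from the base axis. Payload 16.7 kg.
Tool frame: the origin (TCP) lies at the very end of the fingers, on their centre line; the grasp point (between the pads) lies 19 mm behind it; z points along the fingers, y is the direction in which the jaws open and shut (so a half turn about z gives the same grasp; the last joint's range is limited). The gripper opens to 94 mm and grips with 3 to 60 N. Pads are 16 mm wide; open, the fingers measure 119 mm over their backs; the gripper's body (75 mm by 177 mm) begins 78 mm behind the grasp point.
Start: joints at [58.356, 24.414, 4.234, 92.017, -1.954, 63.644, -3.845], TCP at [0.265, -0.621, 0.205] pointing down, gripper open.
Joint ranges: [-163.25, 163.25], [-28.42, 122.38], [-70.27, 78.77], [12.13, 141.07], [-58.53, 238.53], [9.26, 117.41], [-156.51, 156.51]. Speed limits (degrees/s): [108.29, 108.29, 136.94, 136.94, 172.46, 172.46, 172.46].

INTERFACE

Orientations are given as a 3x3 rotation matrix whose columns are the frame's x, y, z axes.
In Python, from rig import manip gives the robot as it stands.
- The arm moves only by the tool servo_tool, never from a script. Its argument "steps" is a list of rows, each an object with "dr": the turn, a rotation vector about the tool's x, y, z in rad, a list of three; "linear": the shift along the tool's x, y, z in m, a list of three; "hand": the opening, from -1 (shut) to 1 (fully open). In form: [{"dr": [ax, ay, az], "linear": [tx, ty, tz], "hand": hand}, ...]. A call has exactly 8 rows; each row is the pose to reach, as a shift and turn from the pose measured when the call began, along the tool's axes at that moment; what a row does not reach only later rows make up. A row lasts 1/12 s, in which the tool goes at most 41.7 mm and 7.16 degrees, less where a joint would pass 70% of its speed; a pose out of reach is approached as far as the arm can. A call with a gripper value outside its range is refused whole. The fingers move at their own pace and stop on an object; "newtons" is the grip in N (left out, the last holds). Time passes only in rows, so rows that repeat a pose let the fingers close, or fill a call up. It gives the time, the measured TCP pose, the force and the opening at its end, in the units of the state.
- manip.get_obs(): the state, without advancing time (a new reading comes with each control period).
- manip.grab_frame(name): name is "side" or "top"; returns the picture (420x560x3 uint8, blue, green, red); there is no depth.
- manip.calibration(name): a dict with "K" (3x3 intrinsics, pixels), "R" (3x3) and "t" (3): a world point X has camera coordinates R X + t. Camera axes: x right, y down, z forward; pixel columns grow to the right and rows downward; lengths in m; the calibration is good to about 2 mm. A picture is of the moment at which its call begins. calibration takes no time and is no camera call.
- manip.sign_off(): hands the job in, once; it reports no verdict.
The state is a dict: "clock": time; "joints": joint angles; "qd": joint speeds; "tau": joint torques, N m; "ee_pos": TCP position; "orientation": TCP orientation; "ft_force": force on the tool from outside, world axes, zero at the start; "moment": the same for the moment, N m; "gripper_width": finger opening in m.
Only numpy, scipy, OpenCV 4.12 (cv2) and the standard library are available. Lean on these libraries where they do the work, as an engineer would, in place of code of your own. Each camera call takes 0.05 s, during which the arm holds its last target.

## Working session

There is one attempt and no reset: what is moved stays moved. The work goes in short steps, Python scripts to look and compute and a tool call to move; the robot and the scene stay as the last step left them, time stands still between calls to the robot, and variables do not carry over. Pictures are saved under pics/ and viewed, and the job is handed in when it is done.

Besides the shell and the picture viewer there is one more tool, called after "Request:" in YAML: its name, and indented under it one key for each argument. servo_tool: Moves the arm, as the interface text tells. Its arguments: {"type":"object","properties":{"steps":{"type":"array"},"newtons":{"type":"number"}},"required":["steps"]}

```bash
ls; mkdir -p pics
python3 - <<'E'
from rig import manip
import cv2,numpy as np
np.set_printoptions(precision=4,suppress=True)
o=manip.get_obs(); print(o)
for n in ("side","top"):
    cv2.imwrite(f"pics/{n}0.png",manip.grab_frame(n)); print(n,manip.calibration(n))
E
```

```text
pics
{'clock': 0.0, 'joints': array([58.356 , 24.4485,  4.2309, 92.0537, -1.9551, 63.6441, -3.8448]), 'qd': array([-0.021 , -0.0031, -0.0125, -0.0205,  0.0591, -0.0561,  0.014 ]), 'tau': array([ -0.0019, -93.5805,   3.6665, -45.4186,  -0.0488,   0.0202,
         0.0001]), 'ee_pos': array([ 0.2644, -0.6206,  0.2048]), 'orientation': array([[ 0.92  ,  0.392 , -0.0006],
       [ 0.392 , -0.92  ,  0.0012],
       [-0.0001, -0.0013, -1.    ]]), 'ft_force': array([-0.0417, -0.5741, -0.7395]), 'moment': array([-0.0198,  0.0061, -0.0562]), 'gripper_width': 0.09398042196760532}
side {'K': array([[411.6132,   0.    , 274.7261],
       [  0.    , 411.6132, 202.9084],
       [  0.    ,   0.    ,   1.    ]]), 'R': array([[-0.9867, -0.1625,  0.0073],
       [-0.1252,  0.73  , -0.6719],
       [ 0.1039, -0.6639, -0.7406]]), 't': array([0.5205, 0.0503, 0.9565])}
top {'K': array([[390.3385,   0.    , 282.0554],
       [  0.    , 390.3385, 210.3176],
       [  0.    ,   0.    ,   1.    ]]), 'R': array([[-0.0127, -0.9998, -0.0152],
       [-0.9979,  0.0137, -0.0639],
       [ 0.0641,  0.0144, -0.9978]]), 't': array([0.0761, 0.5203, 1.0873])}
```

View pics/top0.png

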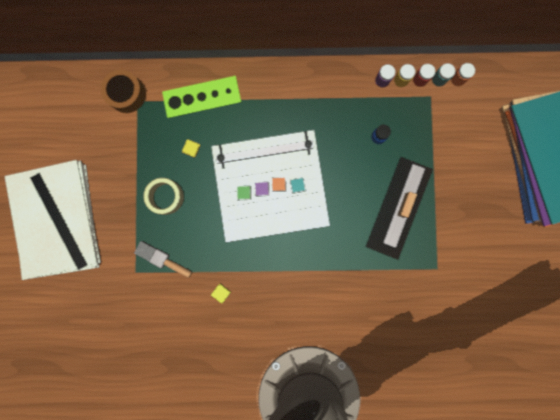

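View pics/side0.png

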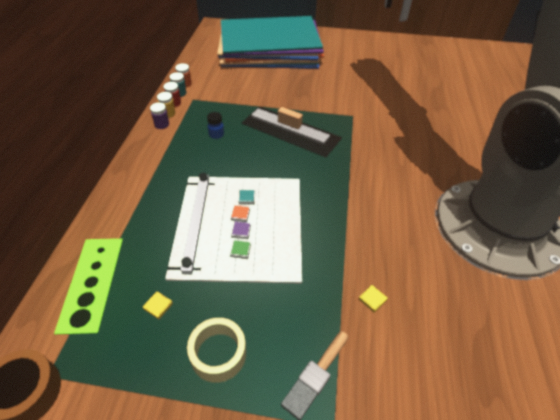

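```bash
cat > h.py <<'E'
from rig import manip
import cv2,numpy as np
np.set_printoptions(precision=4,suppress=True)
def ray(n,uv,z):
    c=manip.calibration(n);K,R,t=c["K"],c["R"],c["t"]
    d=R.T@np.linalg.inv(K)@np.array([uv[0],uv[1],1.]);C=-R.T@t
    return C+d*(z-C[2])/d[2]
def proj(n,X):
    c=manip.calibration(n);p=c["K"]@(c["R"]@np.asarray(X,float)+c["t"]);return p[:2]/p[2]
def crop(src,dst,x0,y0,w,h,s):
    im=cv2.imread(src)[y0:y0+h,x0:x0+w];im=cv2.resize(im,None,fx=s,fy=s,interpolation=cv2.INTER_CUBIC)
    for k in range(0,w,10):
        cv2.line(im,(k*s,0),(k*s,8 if k%50 else 16),(0,255,255),1)
        if k%20==0: cv2.putText(im,str(x0+k),(k*s,26),0,.4,(0,255,255),1)
    for k in range(0,h,10):
        cv2.line(im,(0,k*s),(8,k*s),(0,255,255),1)
        if k%20==0: cv2.putText(im,str(y0+k),(10,k*s+4),0,.4,(0,255,255),1)
    cv2.imwrite(dst,im)
E
python3 - <<'E'
from h import *
crop("pics/top0.png","pics/c1.png",355,145,85,120,5)
crop("pics/top0.png","pics/c2.png",205,125,130,120,5)
E
```

```text
(no output)
```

View pics/c1.png

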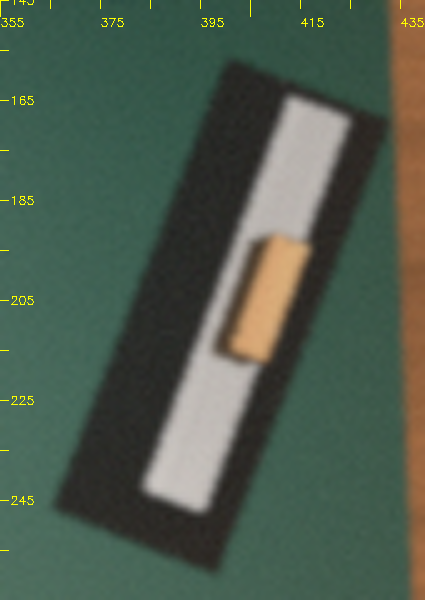

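View pics/c2.png

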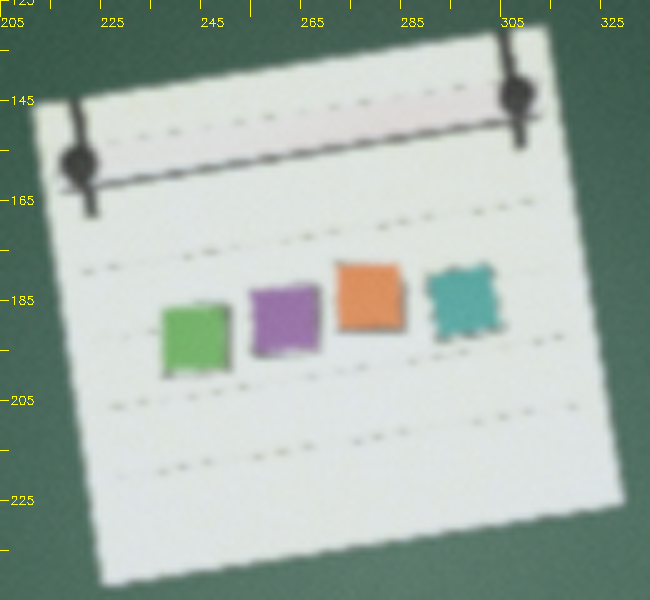

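```bash
cat > fit.py <<'E'
from h import *
def rect(pts,x0,y0,s,z,n="top"):
    P=np.array([ray(n,(x0+p[0]/s,y0+p[1]/s),z) for p in pts])[:,:2]
    c=P.mean(0)
    # edges TL->TR (mean with BL->BR), TL->BL
    u=((P[1]-P[0])+(P[2]-P[3]))/2; v=((P[0]-P[3])+(P[1]-P[2]))/2
    return c,u,v
E
python3 - <<'E'
from fit import *
d={}
def show(n,*a):
    c,u,v=rect(*a); d[n]=(c,u,v); print(n,c,"u",np.linalg.norm(u),np.degrees(np.arctan2(u[1],u[0])),"v",np.linalg.norm(v),np.degrees(np.arctan2(v[1],v[0])))
show("blade",[(288,95),(352,120),(207,513),(143,490)],355,145,5,.014)
show("pad",[(230,60),(388,120),(215,573),(53,508)],355,145,5,.004)
show("grip",[(275,236),(312,246),(268,362),(228,348)],355,145,5,.056)
show("board",[(33,104),(547,27),(625,505),(104,585)],205,125,5,.008)
show("t0",[(428,275),(490,264),(500,327),(438,338)],205,125,5,.020)
show("t1",[(336,263),(401,265),(405,330),(339,330)],205,125,5,.020)
show("t2",[(251,291),(316,286),(320,350),(254,355)],205,125,5,.020)
show("t3",[(162,308),(227,304),(230,368),(163,372)],205,125,5,.020)
c,u,v=d["board"]; a=(np.arctan2(v[1],v[0])+np.arctan2(u[0],-u[1]))/2
print("board ang",np.degrees(a))
ex=np.array([np.cos(a),np.sin(a)]);ey=np.array([-ex[1],ex[0]])
for k in d:
    q=d[k][0]-c; print(k,q@ex,q@ey)
# bar front edge line (c2 crop)
for p,z in (((70,190),.008),((540,118),.008),((62,190),.026),((80,163),.038),((517,95),.038)):
    q=ray("top",(205+p[0]/5,125+p[1]/5),z)[:2]-c; print(p,q@ex,q@ey)
for n in d: print(n,proj("side",[*d[n][0],.01]))
E
```

```text
blade [ 0.5299 -0.2772] u 0.03825856492401366 -111.64112367717547 v 0.2392625190977736 -21.807576977337785
pad [ 0.5249 -0.2653] u 0.09701607181640284 -112.39328475554088 v 0.2777747866421402 -22.78318096334986
grip [ 0.5297 -0.2772] u 0.021717274958732498 -108.3292203360917 v 0.06733696231979489 -23.363786409561037
board [0.5931 0.102 ] u 0.30007234278654304 -82.16603670553963 v 0.2799833857657537 8.158358466459399
t0 [0.5918 0.0237] u 0.0356646140654042 -80.71729412623837 v 0.03635042114849884 8.08313079279504
t1 [0.5949 0.0768] u 0.037152022889428704 -91.72644986109886 v 0.037715306580774224 2.3152286955778334
t2 [0.5822 0.1251] u 0.03726162255946391 -86.44676313258503 v 0.03654906381074894 2.5719546158588944
t3 [0.5729 0.1761] u 0.03753275621147159 -87.34436871059138 v 0.03649592873194052 1.4089541470137135
board ang 7.996160880459892
blade -0.11537322694430588 -0.36675490802567623
pad -0.118664193670839 -0.3542406290147467
grip -0.11558596184172915 -0.3666418380139146
board 0.0 0.0
t0 -0.01222613583811495 -0.07737284944320537
t1 -0.0018058406117486888 -0.025225476326938036
t2 -0.007652667720499143 0.02442804927801353
t3 -0.009701078301276705 0.07623989250880302
(70, 190) 0.08774901861694602 0.13651401883558975
(540, 118) 0.08727062386573987 -0.13748519432875744
(62, 190) 0.08463380484651123 0.1383394911598206
(80, 163) 0.09567182743089725 0.12433643170624352
(517, 95) 0.0958132583983537 -0.12385678509694029
blade [289.5348 124.9149]
pad [290.6854 127.6148]
grip [289.6086 124.9405]
board [239.2557 222.0156]
t0 [246.9185 197.4349]
t1 [240.9112 213.6887]
t2 [241.7663 230.4658]
t3 [240.8584 249.2689]
```

```bash
cat > go.py <<'E'
from h import *
from scipy.spatial.transform import Rotation as Ro
import sys
def goal(p,yaw):
    o=manip.get_obs();R=o["orientation"];a=np.radians(yaw)
    y=np.array([np.cos(a),np.sin(a),0]);z=np.array([0,0,-1.]);T=np.column_stack([np.cross(y,z),y,z])
    print("clk %.2f"%o["clock"],"pos",o["ee_pos"],"yaw %.2f"%np.degrees(np.arctan2(R[1,1],R[0,1])),"F",o["ft_force"],"M",o["moment"],"w %.4f"%o["gripper_width"],"j",np.round(o["joints"],0))
    print("linear",np.round(R.T@(np.asarray(p)-o["ee_pos"]),4),"dr",np.round(Ro.from_matrix(R.T@T).as_rotvec(),4))
if __name__=="__main__":
    v=[float(a) for a in sys.argv[1:]]; goal(v[:3],v[3])
E
python3 go.py .53 -.277 .13 68.2
python3 -c "
from h import *
print(ray('top',(380,136),.03),ray('top',(162,196),.04))"
```

```text
clk 0.10 pos [ 0.2644 -0.6206  0.2049] yaw -66.92 F [-0.0101  0.0875 -0.5289] M [-0.0324  0.0301 -0.0394] w 0.0939 j [58. 24.  4. 92. -2. 64. -4.]
linear [ 0.379  -0.2119  0.0751] dr [-0.0007 -0.0013 -2.3583]
[ 0.7267 -0.2099  0.03  ] [0.5644 0.4034 0.04  ]
```

Request:
servo_tool:
  steps:
    - {"dr":[0,0,-0.12],"linear":[0.03,-0.017,0.004],"hand":1}
    - {"dr":[0,0,-0.24],"linear":[0.06,-0.034,0.008],"hand":1}
    - {"dr":[0,0,-0.36],"linear":[0.09,-0.051,0.012],"hand":1}
    - {"dr":[0,0,-0.48],"linear":[0.12,-0.068,0.016],"hand":1}
    - {"dr":[0,0,-0.6],"linear":[0.15,-0.085,0.02],"hand":1}
    - {"dr":[0,0,-0.72],"linear":[0.18,-0.102,0.024],"hand":1}
    - {"dr":[0,0,-0.84],"linear":[0.21,-0.119,0.028],"hand":1}
    - {"dr":[0,0,-0.96],"linear":[0.24,-0.136,0.032],"hand":1}

```text
clock: 0.77
ee_pos: [0.4325, -0.3999, 0.1727]
orientation: [[0.201, 0.98, -0.001], [0.98, -0.201, 0.001], [0.001, -0.001, -1.0]]
ft_force: [0.7, -0.1, 0.2]
gripper_width: 0.0939
```

```bash
python3 go.py .53 -.277 .12 68.2
```

```text
clk 0.77 pos [ 0.4325 -0.3999  0.1727] yaw -11.58 F [ 0.7019 -0.117   0.1792] M [-0.0253 -0.0901  0.0003] w 0.0939 j [ 46.  19. -12. 105.   5.  57.  21.]
linear [0.1399 0.0709 0.0528] dr [-0.0001 -0.0014 -1.3925]
```

Request:
servo_tool:
  steps:
    - {"dr":[0,0,-0.12],"linear":[0.03,0.015,0.01],"hand":1}
    - {"dr":[0,0,-0.24],"linear":[0.06,0.03,0.02],"hand":1}
    - {"dr":[0,0,-0.36],"linear":[0.09,0.045,0.03],"hand":1}
    - {"dr":[0,0,-0.48],"linear":[0.12,0.06,0.04],"hand":1}
    - {"dr":[0,0,-0.6],"linear":[0.14,0.071,0.05],"hand":1}
    - {"dr":[0,0,-0.72],"linear":[0.14,0.071,0.053],"hand":1}
    - {"dr":[0,0,-0.84],"linear":[0.14,0.071,0.053],"hand":1}
    - {"dr":[0,0,-0.96],"linear":[0.14,0.071,0.053],"hand":1}

```text
clock: 1.43
ee_pos: [0.53, -0.2761, 0.119]
orientation: [[-0.692, 0.721, -0.002], [0.721, 0.692, 0.002], [0.003, -0.0, -1.0]]
ft_force: [0.6, -0.6, -0.3]
gripper_width: 0.0944
```

```bash
python3 go.py .53 -.277 .09 68.2
```

```text
clk 1.43 pos [ 0.53   -0.2761  0.119 ] yaw 43.82 F [ 0.5682 -0.5595 -0.3131] M [-0.0377 -0.1103 -0.0164] w 0.0944 j [ 42.  25. -26. 105.  13.  53.  54.]
linear [-0.0007 -0.0006  0.029 ] dr [ 0.0005 -0.0026 -0.4254]
```

Request:
servo_tool:
  steps:
    - {"dr":[0,0,-0.12],"linear":[0,0,0.005],"hand":1}
    - {"dr":[0,0,-0.24],"linear":[0,0,0.01],"hand":1}
    - {"dr":[0,0,-0.36],"linear":[-0.0007,-0.0006,0.02],"hand":1}
    - {"dr":[0,-0.002,-0.425],"linear":[-0.0007,-0.0006,0.029],"hand":1}
    - {"dr":[0,-0.002,-0.425],"linear":[-0.0007,-0.0006,0.029],"hand":1}
    - {"dr":[0,-0.002,-0.425],"linear":[-0.0007,-0.0006,0.029],"hand":1}
    - {"dr":[0,-0.002,-0.425],"linear":[-0.0007,-0.0006,0.029],"hand":1}
    - {"dr":[0,-0.002,-0.425],"linear":[-0.0007,-0.0006,0.029],"hand":1}

```text
clock: 2.1
ee_pos: [0.5304, -0.2771, 0.0906]
orientation: [[-0.928, 0.373, 0.0], [0.373, 0.928, 0.0], [-0.0, 0.0, -1.0]]
ft_force: [1.2, -0.3, 0.8]
gripper_width: 0.094
```

```bash
python3 go.py .53 -.277 .024 68.2; python3 -c "
from h import *
cv2.imwrite('pics/top1.png',manip.grab_frame('top'));cv2.imwrite('pics/side1.png',manip.grab_frame('side'))
crop('pics/side1.png','pics/c3.png',220,60,140,110,5)"
```

```text
clk 2.10 pos [ 0.5304 -0.2771  0.0906] yaw 68.07 F [ 1.2307 -0.3277  0.7506] M [ 0.051  -0.1305 -0.0129] w 0.0940 j [ 45.  27. -30. 106.  17.  51.  75.]
linear [ 0.0004 -0.0001  0.0666] dr [ 0.0004  0.0002 -0.0023]
```

View pics/c3.png

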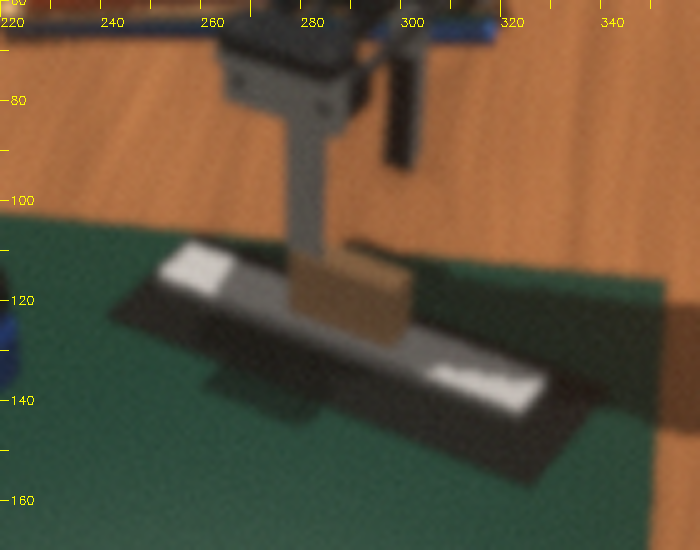

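The open fingers straddle the grip, with the near finger tip at about (283,111) and the far one at about (298,93). Descending.

Request:
servo_tool:
  steps:
    - {"dr":[0,0,-0.002],"linear":[0,0,0.015],"hand":1}
    - {"dr":[0,0,-0.002],"linear":[0,0,0.03],"hand":1}
    - {"dr":[0,0,-0.002],"linear":[0,0,0.045],"hand":1}
    - {"dr":[0,0,-0.002],"linear":[0,0,0.055],"hand":1}
    - {"dr":[0,0,-0.002],"linear":[0,0,0.062],"hand":1}
    - {"dr":[0,0,-0.002],"linear":[0,0,0.0655],"hand":1}
    - {"dr":[0,0,-0.002],"linear":[0,0,0.0655],"hand":1}
    - {"dr":[0,0,-0.002],"linear":[0,0,0.0655],"hand":1}

```text
clock: 2.87
ee_pos: [0.5307, -0.2771, 0.0255]
orientation: [[-0.929, 0.371, 0.001], [0.371, 0.929, 0.0], [-0.001, 0.0, -1.0]]
ft_force: [0.5, -0.2, 0.3]
gripper_width: 0.0938
```

Request:
servo_tool:
  steps:
    - {"dr":[0,0,0],"linear":[0,0,0],"hand":0.4}
    - {"dr":[0,0,0],"linear":[0,0,0],"hand":0.2}
    - {"dr":[0,0,0],"linear":[0,0,0],"hand":0}
    - {"dr":[0,0,0],"linear":[0,0,0],"hand":-0.2}
    - {"dr":[0,0,0],"linear":[0,0,0],"hand":-0.4}
    - {"dr":[0,0,0],"linear":[0,0,0],"hand":-0.6}
    - {"dr":[0,0,0],"linear":[0,0,0],"hand":-1}
    - {"dr":[0,0,0],"linear":[0,0,0],"hand":-1}
  newtons: 30

```text
clock: 3.53
ee_pos: [0.5307, -0.2771, 0.0255]
orientation: [[-0.929, 0.371, 0.001], [0.371, 0.929, 0.0], [-0.001, 0.0, -1.0]]
ft_force: [-0.5, 1.1, 0.4]
gripper_width: 0.0441
```

Request:
servo_tool:
  steps:
    - {"dr":[0,0,0],"linear":[0,0,0],"hand":-1}
    - {"dr":[0,0,0],"linear":[0,0,0],"hand":-1}
    - {"dr":[0,0,0],"linear":[0,0,0],"hand":-1}
    - {"dr":[0,0,0],"linear":[0,0,0],"hand":-1}
    - {"dr":[0,0,0],"linear":[0,0,0],"hand":-1}
    - {"dr":[0,0,0],"linear":[0,0,0],"hand":-1}
    - {"dr":[0,0,0],"linear":[0,0,0],"hand":-1}
    - {"dr":[0,0,0],"linear":[0,0,0],"hand":-1}

```text
clock: 4.2
ee_pos: [0.5306, -0.2772, 0.0255]
orientation: [[-0.929, 0.371, 0.001], [0.371, 0.929, -0.0], [-0.001, 0.0, -1.0]]
ft_force: [-0.6, -0.4, 0.4]
gripper_width: 0.0215
```

```bash
python3 go.py .53 -.277 .125 68.2
```

```text
clk 4.20 pos [ 0.5306 -0.2772  0.0255] yaw 68.23 F [-0.6248 -0.3637  0.4207] M [-0.2104 -0.0497 -0.0506] w 0.0215 j [ 43.  32. -28. 108.  21.  44.  72.]
linear [ 0.0006 -0.0001 -0.0995] dr [0.0003 0.0007 0.0005]
```

Request:
servo_tool:
  steps:
    - {"dr":[0,0,0],"linear":[0,0,-0.004],"hand":-1}
    - {"dr":[0,0,0],"linear":[0,0,-0.015],"hand":-1}
    - {"dr":[0,0,0],"linear":[0,0,-0.03],"hand":-1}
    - {"dr":[0,0,0],"linear":[0,0,-0.05],"hand":-1}
    - {"dr":[0,0,0],"linear":[0,0,-0.07],"hand":-1}
    - {"dr":[0,0,0],"linear":[0,0,-0.085],"hand":-1}
    - {"dr":[0,0,0],"linear":[0,0,-0.1],"hand":-1}
    - {"dr":[0,0,0],"linear":[0,0,-0.1],"hand":-1}

```text
clock: 4.87
ee_pos: [0.532, -0.2775, 0.1291]
orientation: [[-0.929, 0.371, 0.005], [0.371, 0.929, -0.002], [-0.005, -0.0, -1.0]]
ft_force: [1.0, -1.0, -2.7]
gripper_width: 0.0219
```

```bash
cat > bg.py <<'E'
import numpy as np
bc=np.array([0.5931,0.102]);a=np.radians(8.0)
ex=np.array([np.cos(a),np.sin(a)]);ey=np.array([-ex[1],ex[0]])
def b2w(x,y): return bc+x*ex+y*ey
def w2b(p): q=np.asarray(p)[:2]-bc; return np.array([q@ex,q@ey])
E
python3 -c "
from go import *; from bg import *
p=b2w(-.072,0); print(p); goal([*p,.125],8)"
```

```text
[0.5218 0.092 ]
clk 4.87 pos [ 0.532  -0.2775  0.1291] yaw 68.23 F [ 0.9751 -1.0073 -2.6774] M [-0.0355 -0.2116 -0.047 ] w 0.0219 j [ 46.  25. -31. 105.  16.  54.  76.]
linear [0.1465 0.3394 0.0033] dr [0.0024 0.0046 1.0513]
```

Request:
servo_tool:
  steps:
    - {"dr":[0,0,0.06],"linear":[0.008,0.017,0],"hand":-1}
    - {"dr":[0,0,0.16],"linear":[0.02,0.047,0],"hand":-1}
    - {"dr":[0,0,0.28],"linear":[0.035,0.08,0],"hand":-1}
    - {"dr":[0,0,0.4],"linear":[0.05,0.115,0],"hand":-1}
    - {"dr":[0,0,0.52],"linear":[0.065,0.15,0],"hand":-1}
    - {"dr":[0,0,0.64],"linear":[0.08,0.185,0],"hand":-1}
    - {"dr":[0,0,0.76],"linear":[0.093,0.215,0],"hand":-1}
    - {"dr":[0,0,0.85],"linear":[0.104,0.24,0],"hand":-1}

```text
clock: 5.53
ee_pos: [0.5238, -0.0136, 0.1283]
orientation: [[-0.33, 0.944, 0.004], [0.944, 0.33, -0.002], [-0.003, 0.003, -1.0]]
ft_force: [0.4, 0.8, -2.4]
gripper_width: 0.0215
```

```bash
python3 go.py .5218 .092 .125 8
```

```text
clk 5.53 pos [ 0.5238 -0.0136  0.1283] yaw 19.26 F [ 0.3694  0.8233 -2.3877] M [ 0.0429 -0.1752 -0.0645] w 0.0215 j [ 18.  18. -28. 114.  11.  50.   4.]
linear [0.1004 0.033  0.0031] dr [0.0038 0.0027 0.1965]
```

Request:
servo_tool:
  steps:
    - {"dr":[0.001,0.001,0.06],"linear":[0.025,0.008,0],"hand":-1}
    - {"dr":[0.002,0.001,0.12],"linear":[0.05,0.016,0.001],"hand":-1}
    - {"dr":[0.003,0.002,0.17],"linear":[0.075,0.025,0.002],"hand":-1}
    - {"dr":[0.004,0.003,0.196],"linear":[0.095,0.031,0.003],"hand":-1}
    - {"dr":[0.004,0.003,0.196],"linear":[0.1,0.033,0.003],"hand":-1}
    - {"dr":[0.004,0.003,0.196],"linear":[0.1,0.033,0.003],"hand":-1}
    - {"dr":[0.004,0.003,0.196],"linear":[0.1,0.033,0.003],"hand":-1}
    - {"dr":[0.004,0.003,0.196],"linear":[0.1,0.033,0.003],"hand":-1}

```text
clock: 6.2
ee_pos: [0.5219, 0.0903, 0.1249]
orientation: [[-0.139, 0.99, -0.001], [0.99, 0.139, -0.0], [-0.0, -0.001, -1.0]]
ft_force: [-0.1, -0.0, -3.5]
gripper_width: 0.0219
```

```bash
python3 go.py .5218 .092 .06 8;  python3 -c "
from h import *
cv2.imwrite('pics/top2.png',manip.grab_frame('top'));cv2.imwrite('pics/side2.png',manip.grab_frame('side'))
crop('pics/top2.png','pics/c4.png',205,125,140,120,5)"
```

```text
clk 6.20 pos [0.5219 0.0903 0.1249] yaw 7.98 F [-0.14   -0.008  -3.4625] M [-0.0378 -0.0744  0.016 ] w 0.0219 j [  7.  19. -28. 114.  11.  51. -19.]
linear [0.0017 0.0002 0.0649] dr [-0.0007  0.0002 -0.0004]
```

View pics/c4.png

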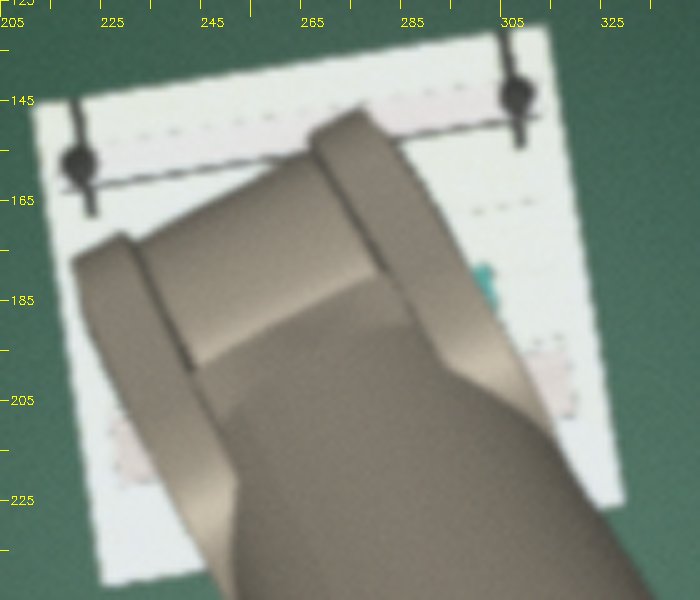

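View pics/side2.png

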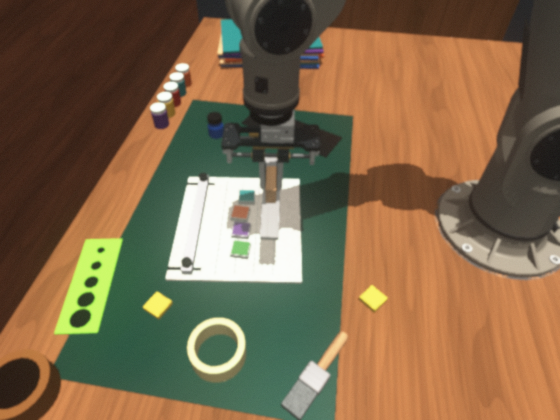

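```bash
python3 -c "
from h import *
im=cv2.imread('pics/top2.png')
for i,(x,y) in enumerate(((220,195),(300,180))):
    c=im[y:y+40,x:x+40].astype(float); c=(c-150)*2.2; c=np.clip(c,0,255).astype(np.uint8)
    cv2.imwrite(f'pics/e{i}.png',cv2.resize(c,None,fx=10,fy=10,interpolation=cv2.INTER_CUBIC))
a=cv2.imread('pics/e0.png');b=cv2.imread('pics/e1.png');cv2.imwrite('pics/e.png',np.hstack([a,b]))
"
```

```text
(no output)
```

View pics/e.png

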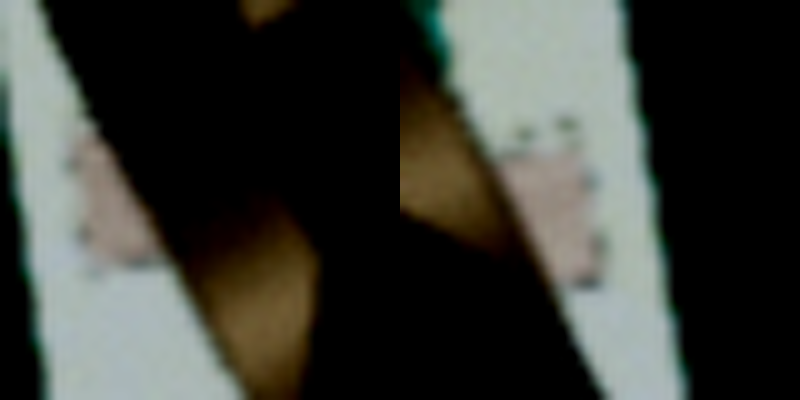

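```bash
python3 -c "
from fit import *; from bg import *
c,u,v=rect([(227.5,209),(318.5,195),(320,208),(228.8,221.8)],0,0,1,.1135)
print(c,w2b(c),np.linalg.norm(u),np.linalg.norm(v),np.degrees(np.arctan2(u[1],u[0]))+90)
print(manip.get_obs()['ee_pos'],w2b(manip.get_obs()['ee_pos']))
"
```

```text
[0.5202 0.0894] [-0.0739 -0.0023] 0.23816942689989293 0.033618007816796566 7.904401900680284
[0.522  0.0903 0.1251] [-0.0721 -0.0017]
```

Request:
servo_tool:
  steps:
    - {"dr":[0,0,0],"linear":[0.002,0,0.01],"hand":-1}
    - {"dr":[0,0,0],"linear":[0.002,0,0.025],"hand":-1}
    - {"dr":[0,0,0],"linear":[0.002,0,0.04],"hand":-1}
    - {"dr":[0,0,0],"linear":[0.002,0,0.055],"hand":-1}
    - {"dr":[0,0,0],"linear":[0.002,0,0.07],"hand":-1}
    - {"dr":[0,0,0],"linear":[0.002,0,0.08],"hand":-1}
    - {"dr":[0,0,0],"linear":[0.002,0,0.084],"hand":-1}
    - {"dr":[0,0,0],"linear":[0.002,0,0.084],"hand":-1}

```text
clock: 6.97
ee_pos: [0.5211, 0.092, 0.0401]
orientation: [[-0.138, 0.99, -0.002], [0.99, 0.138, -0.0], [-0.0, -0.002, -1.0]]
ft_force: [0.0, 0.5, -2.2]
gripper_width: 0.0216
```

```bash
python3 -c "
from go import *; from bg import *
p=b2w(-.072,0); goal([*p,.031],8); print(w2b(manip.get_obs()['ee_pos']))"
```

```text
clk 6.97 pos [0.5211 0.092  0.0401] yaw 7.93 F [ 0.0297  0.5292 -2.2432] M [-0.0746 -0.1062  0.0146] w 0.0216 j [  4.  25. -26. 117.  17.  41. -24.]
linear [-0.0001  0.0007  0.0091] dr [-0.0021  0.     -0.0012]
[-0.0727  0.0001]
```

Request:
servo_tool:
  steps:
    - {"dr":[-0.002,0,-0.001],"linear":[0,0,0.003],"hand":-1}
    - {"dr":[-0.002,0,-0.001],"linear":[0,0,0.006],"hand":-1}
    - {"dr":[-0.002,0,-0.001],"linear":[0,0,0.008],"hand":-1}
    - {"dr":[-0.002,0,-0.001],"linear":[0,0,0.009],"hand":-1}
    - {"dr":[-0.002,0,-0.001],"linear":[0,0,0.009],"hand":-1}
    - {"dr":[-0.002,0,-0.001],"linear":[0,0,0.009],"hand":-1}
    - {"dr":[-0.002,0,-0.001],"linear":[0,0,0.009],"hand":-1}
    - {"dr":[-0.002,0,-0.001],"linear":[0,0,0.009],"hand":-1}

```text
clock: 7.63
ee_pos: [0.5212, 0.092, 0.0312]
orientation: [[-0.139, 0.99, 0.0], [0.99, 0.139, -0.0], [-0.0, 0.0, -1.0]]
ft_force: [-0.8, 0.0, -3.6]
gripper_width: 0.0218
```

```bash
python3 -c "
from go import *; from bg import *
p=b2w(-.072,0); goal([*p,.031],8); print(w2b(manip.get_obs()['ee_pos']))
cv2.imwrite('pics/side3.png',manip.grab_frame('side'))
crop('pics/side3.png','pics/c5.png',160,140,150,120,5)"
```

```text
clk 7.63 pos [0.5212 0.092  0.0312] yaw 7.98 F [-0.7706  0.0416 -3.5919] M [-0.0336 -0.0791 -0.0429] w 0.0218 j [  4.  26. -25. 117.  17.  40. -25.]
linear [-0.0001  0.0006  0.0002] dr [ 0.0002  0.0001 -0.0003]
[-0.0726  0.0001]
```

View pics/c5.png

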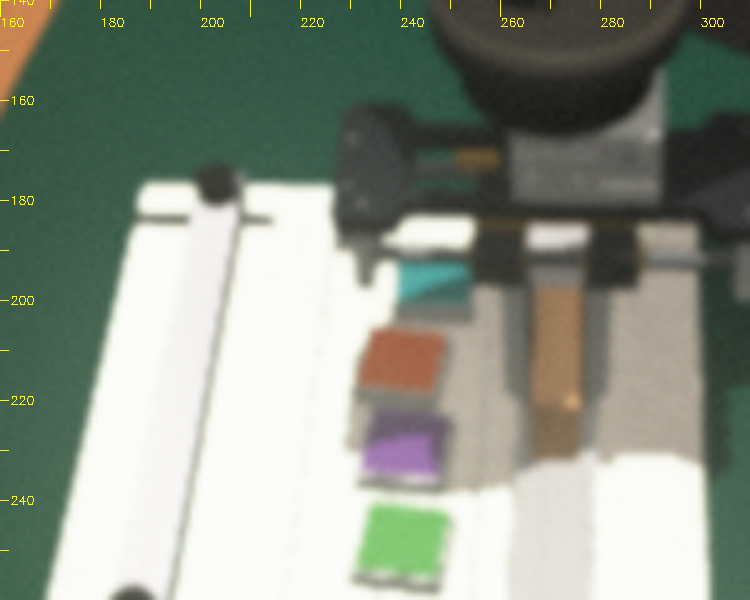

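Request:
servo_tool:
  steps:
    - {"dr":[0,0,0],"linear":[0,0.002,0],"hand":-1}
    - {"dr":[0,0,0],"linear":[0,0.005,0],"hand":-1}
    - {"dr":[0,0,0],"linear":[0,0.008,0],"hand":-1}
    - {"dr":[0,0,0],"linear":[0,0.011,0],"hand":-1}
    - {"dr":[0,0,0],"linear":[0,0.014,0],"hand":-1}
    - {"dr":[0,0,0],"linear":[0,0.017,0],"hand":-1}
    - {"dr":[0,0,0],"linear":[0,0.02,0],"hand":-1}
    - {"dr":[0,0,0],"linear":[0,0.023,0],"hand":-1}

```text
clock: 8.35
ee_pos: [0.5443, 0.0953, 0.0312]
orientation: [[-0.139, 0.99, 0.0], [0.99, 0.139, -0.0], [-0.0, 0.0, -1.0]]
ft_force: [0.2, -0.1, -4.0]
gripper_width: 0.0221
```

```bash
cat > st.py <<'E'
from go import *; from bg import *
import sys
p=b2w(float(sys.argv[1]),0); goal([*p,.031],8); print("board xy",w2b(manip.get_obs()['ee_pos']),"Fx",manip.get_obs()['ft_force'][:2]@ex)
E
python3 st.py 0.0
```

```text
clk 8.35 pos [0.5443 0.0953 0.0312] yaw 7.99 F [ 0.2071 -0.1416 -3.951 ] M [-0.0624  0.0442 -0.0055] w 0.0221 j [  4.  28. -25. 114.  17.  41. -24.]
linear [-0.0001  0.0493  0.0002] dr [ 0.0001  0.0001 -0.0002]
board xy [-0.0493  0.0001] Fx 0.18538055811780815
```

Tracking is accurate; continuing at 4 mm per row.

Request:
servo_tool:
  steps:
    - {"dr":[0,0,0],"linear":[0,0.004,0],"hand":-1}
    - {"dr":[0,0,0],"linear":[0,0.008,0],"hand":-1}
    - {"dr":[0,0,0],"linear":[0,0.012,0],"hand":-1}
    - {"dr":[0,0,0],"linear":[0,0.016,0],"hand":-1}
    - {"dr":[0,0,0],"linear":[0,0.02,0],"hand":-1}
    - {"dr":[0,0,0],"linear":[0,0.024,0],"hand":-1}
    - {"dr":[0,0,0],"linear":[0,0.028,0],"hand":-1}
    - {"dr":[0,0,0],"linear":[0,0.032,0],"hand":-1}

```text
clock: 9.02
ee_pos: [0.5763, 0.0998, 0.0311]
orientation: [[-0.139, 0.99, 0.0], [0.99, 0.139, -0.0], [-0.0, 0.0, -1.0]]
ft_force: [-1.0, -0.4, -4.3]
gripper_width: 0.0222
```

```bash
python3 st.py 0.0; python3 -c "
from h import *
cv2.imwrite('pics/side4.png',manip.grab_frame('side'))
crop('pics/side4.png','pics/c6.png',160,150,150,120,5)"
```

```text
clk 9.02 pos [0.5763 0.0998 0.0311] yaw 7.99 F [-1.0114 -0.423  -4.2687] M [-0.1022 -0.0128  0.0184] w 0.0222 j [  3.  30. -25. 110.  18.  43. -24.]
linear [-0.0001  0.0169  0.0001] dr [ 0.      0.0001 -0.0002]
board xy [-0.0169  0.0001] Fx -1.0603854979210385
```

View pics/c6.png

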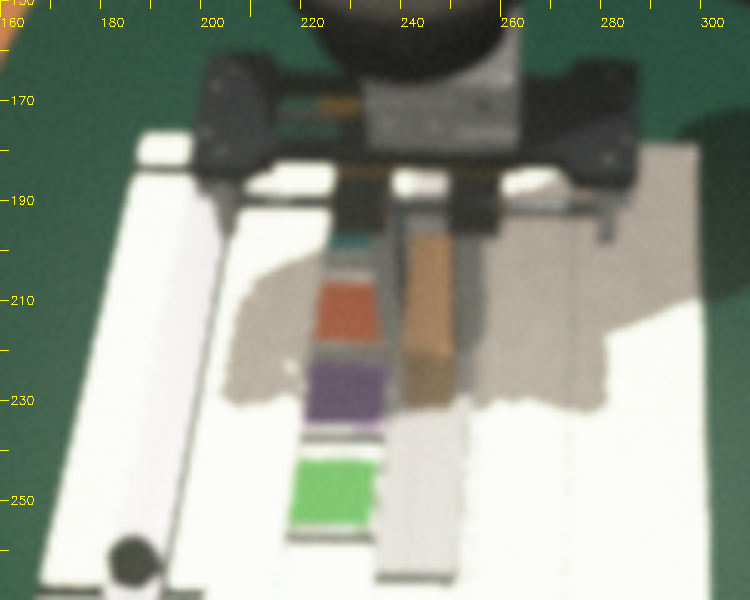

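The tiles are squared against the blade. The bar face is still about 20 px (roughly 45 mm) ahead of the tile fronts.

Request:
servo_tool:
  steps:
    - {"dr":[0,0,0],"linear":[0,0.004,0],"hand":-1}
    - {"dr":[0,0,0],"linear":[0,0.008,0],"hand":-1}
    - {"dr":[0,0,0],"linear":[0,0.012,0],"hand":-1}
    - {"dr":[0,0,0],"linear":[0,0.016,0],"hand":-1}
    - {"dr":[0,0,0],"linear":[0,0.02,0],"hand":-1}
    - {"dr":[0,0,0],"linear":[0,0.024,0],"hand":-1}
    - {"dr":[0,0,0],"linear":[0,0.027,0],"hand":-1}
    - {"dr":[0,0,0],"linear":[0,0.029,0],"hand":-1}

```text
clock: 9.73
ee_pos: [0.6062, 0.104, 0.0312]
orientation: [[-0.139, 0.99, 0.001], [0.99, 0.139, 0.0], [0.0, 0.001, -1.0]]
ft_force: [-0.0, -0.4, -2.5]
gripper_width: 0.0218
```

```bash
python3 st.py 0.0; python3 -c "
from h import *
cv2.imwrite('pics/side5.png',manip.grab_frame('side'))
crop('pics/side5.png','pics/c7.png',150,150,130,120,6)"
```

```text
clk 9.73 pos [0.6062 0.104  0.0312] yaw 7.98 F [-0.0447 -0.3662 -2.5083] M [-0.0368  0.1063 -0.0112] w 0.0218 j [  3.  32. -24. 106.  18.  45. -23.]
linear [-0.0002 -0.0133  0.0002] dr [ 0.0008 -0.0002 -0.0004]
board xy [0.0133 0.0002] Fx -0.0952396746294023
```

View pics/c7.png

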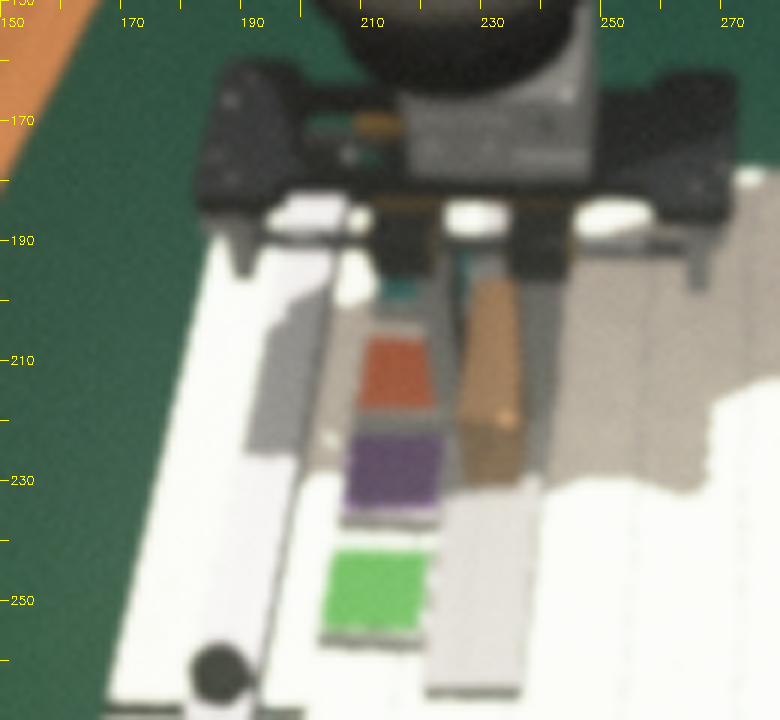

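Request:
servo_tool:
  steps:
    - {"dr":[0,0,0],"linear":[0,0.002,0],"hand":-1}
    - {"dr":[0,0,0],"linear":[0,0.004,0],"hand":-1}
    - {"dr":[0,0,0],"linear":[0,0.006,0],"hand":-1}
    - {"dr":[0,0,0],"linear":[0,0.008,0],"hand":-1}
    - {"dr":[0,0,0],"linear":[0,0.0095,0],"hand":-1}
    - {"dr":[0,0,0],"linear":[0,0.0105,0],"hand":-1}
    - {"dr":[0,0,0],"linear":[0,0.011,0],"hand":-1}
    - {"dr":[0,0,0],"linear":[0,0.011,0],"hand":-1}

```text
clock: 10.45
ee_pos: [0.6174, 0.1056, 0.0313]
orientation: [[-0.139, 0.99, 0.001], [0.99, 0.139, 0.0], [0.0, 0.001, -1.0]]
ft_force: [0.2, 0.3, -2.6]
gripper_width: 0.0218
```

```bash
python3 st.py 0.033; python3 -c "
from h import *
cv2.imwrite('pics/side6.png',manip.grab_frame('side'))
crop('pics/side6.png','pics/c8.png',160,180,100,95,8)"
```

```text
clk 10.45 pos [0.6174 0.1056 0.0313] yaw 7.98 F [ 0.1977  0.3199 -2.6042] M [ 0.0128 -0.1417 -0.0524] w 0.0218 j [  3.  33. -24. 105.  18.  46. -23.]
linear [-0.0002  0.0084  0.0003] dr [ 0.0011 -0.0003 -0.0004]
board xy [0.0246 0.0002] Fx 0.24032657481674446
```

View pics/c8.png

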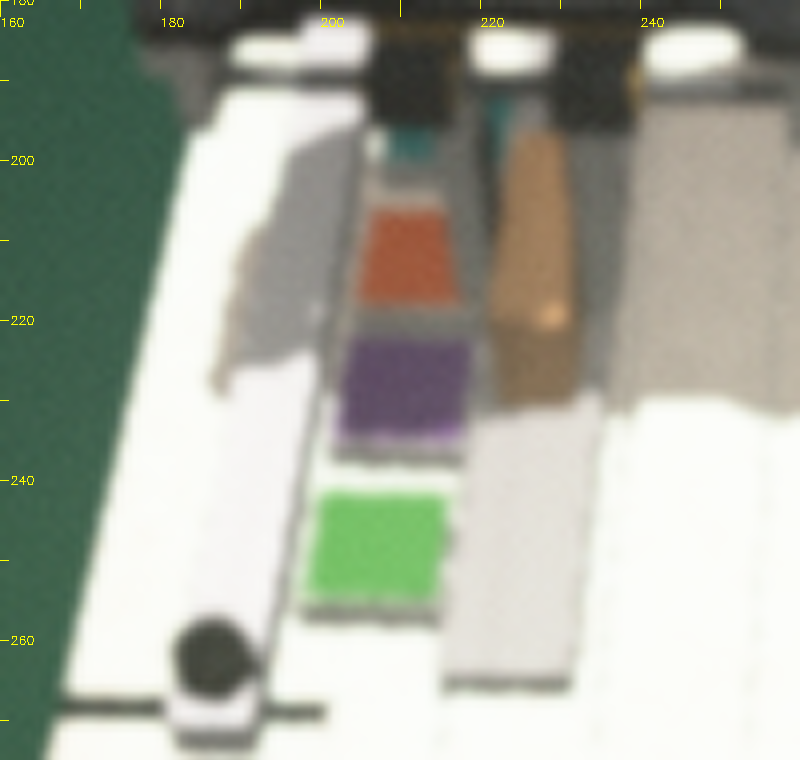

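Request:
servo_tool:
  steps:
    - {"dr":[0,0,0],"linear":[0,0.0005,0],"hand":-1}
    - {"dr":[0,0,0],"linear":[0,0.001,0],"hand":-1}
    - {"dr":[0,0,0],"linear":[0,0.0015,0],"hand":-1}
    - {"dr":[0,0,0],"linear":[0,0.002,0],"hand":-1}
    - {"dr":[0,0,0],"linear":[0,0.0025,0],"hand":-1}
    - {"dr":[0,0,0],"linear":[0,0.003,0],"hand":-1}
    - {"dr":[0,0,0],"linear":[0,0.003,0],"hand":-1}
    - {"dr":[0,0,0],"linear":[0,0.003,0],"hand":-1}

```text
clock: 11.17
ee_pos: [0.6205, 0.106, 0.0313]
orientation: [[-0.139, 0.99, 0.001], [0.99, 0.139, 0.0], [0.0, 0.001, -1.0]]
ft_force: [-0.8, -0.7, -3.5]
gripper_width: 0.0218
```

```bash
python3 st.py 0.033;python3 st.py 0.033 | tail -1
```

```text
clk 11.17 pos [0.6205 0.106  0.0313] yaw 7.98 F [-0.8486 -0.6924 -3.4506] M [-0.0056 -0.0886 -0.0562] w 0.0218 j [  3.  33. -24. 104.  18.  46. -23.]
linear [-0.0002  0.0053  0.0003] dr [ 0.0013 -0.0003 -0.0004]
board xy [0.0277 0.0002] Fx -0.9366564164074462
board xy [0.0277 0.0002] Fx -0.9366564164074462
```

Request:
servo_tool:
  steps:
    - {"dr":[0,0,0],"linear":[0,0.0002,0],"hand":-1}
    - {"dr":[0,0,0],"linear":[0,0.0004,0],"hand":-1}
    - {"dr":[0,0,0],"linear":[0,0.0006,0],"hand":-1}
    - {"dr":[0,0,0],"linear":[0,0.0008,0],"hand":-1}
    - {"dr":[0,0,0],"linear":[0,0.001,0],"hand":-1}
    - {"dr":[0,0,0],"linear":[0,0.001,0],"hand":-1}
    - {"dr":[0,0,0],"linear":[0,0.001,0],"hand":-1}
    - {"dr":[0,0,0],"linear":[0,0.001,0],"hand":-1}

```text
clock: 11.83
ee_pos: [0.6214, 0.1061, 0.0312]
orientation: [[-0.139, 0.99, 0.001], [0.99, 0.139, 0.0], [0.0, 0.001, -1.0]]
ft_force: [0.0, -0.7, -2.6]
gripper_width: 0.0217
```

Request:
servo_tool:
  steps:
    - {"dr":[0,0,0],"linear":[0,0.0002,0],"hand":-1}
    - {"dr":[0,0,0],"linear":[0,0.0004,0],"hand":-1}
    - {"dr":[0,0,0],"linear":[0,0.0006,0],"hand":-1}
    - {"dr":[0,0,0],"linear":[0,0.0008,0],"hand":-1}
    - {"dr":[0,0,0],"linear":[0,0.001,0],"hand":-1}
    - {"dr":[0,0,0],"linear":[0,0.001,0],"hand":-1}
    - {"dr":[0,0,0],"linear":[0,0.001,0],"hand":-1}
    - {"dr":[0,0,0],"linear":[0,0.001,0],"hand":-1}

```text
clock: 12.5
ee_pos: [0.6219, 0.106, 0.031]
orientation: [[-0.139, 0.99, 0.0], [0.99, 0.139, -0.0], [-0.0, 0.0, -1.0]]
ft_force: [-5.4, -2.4, -0.0]
gripper_width: 0.0216
```

```bash
python3 st.py 0.033; python3 -c "
from h import *
cv2.imwrite('pics/side7.png',manip.grab_frame('side'))
crop('pics/side7.png','pics/c9.png',160,180,100,95,8)"
```

```text
clk 12.50 pos [0.6219 0.106  0.031 ] yaw 7.98 F [-5.3601 -2.4351 -0.0365] M [-0.4278  1.1952  0.2167] w 0.0216 j [  3.  34. -24. 104.  18.  46. -23.]
linear [0.    0.004 0.   ] dr [ 0.      0.     -0.0003]
board xy [ 0.029 -0.   ] Fx -5.646862015541567
```

View pics/c9.png

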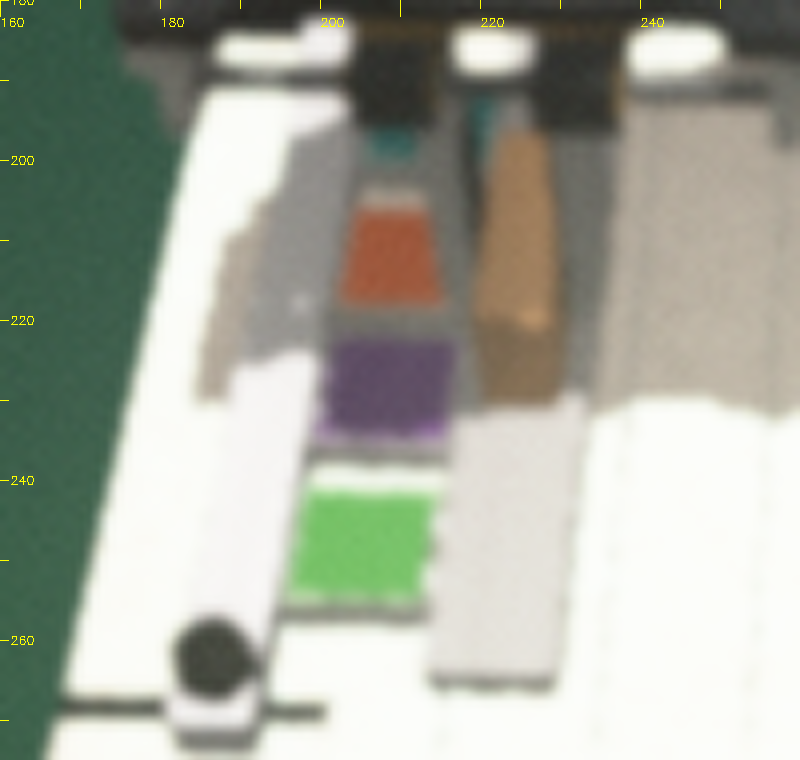

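The tiles have touched the bar: about 5.6 N in total, with more on the green side (Mz +0.22). I'll turn slightly to balance it and keep the press.

Request:
servo_tool:
  steps:
    - {"dr":[0,0,-0.001],"linear":[0,0.0006,0],"hand":-1}
    - {"dr":[0,0,-0.002],"linear":[0,0.0007,0],"hand":-1}
    - {"dr":[0,0,-0.003],"linear":[0,0.0007,0],"hand":-1}
    - {"dr":[0,0,-0.004],"linear":[0,0.0008,0],"hand":-1}
    - {"dr":[0,0,-0.004],"linear":[0,0.0009,0],"hand":-1}
    - {"dr":[0,0,-0.004],"linear":[0,0.0009,0],"hand":-1}
    - {"dr":[0,0,-0.004],"linear":[0,0.0009,0],"hand":-1}
    - {"dr":[0,0,-0.004],"linear":[0,0.0009,0],"hand":-1}

```text
clock: 13.22
ee_pos: [0.6219, 0.106, 0.0308]
orientation: [[-0.143, 0.99, -0.002], [0.99, 0.143, -0.0], [-0.0, -0.002, -1.0]]
ft_force: [-7.2, -1.4, 1.0]
gripper_width: 0.0214
```

```bash
python3 st.py 0.033
```

```text
clk 13.22 pos [0.6219 0.106  0.0308] yaw 8.22 F [-7.2484 -1.4108  1.0445] M [-0.4239  1.6717  0.0558] w 0.0214 j [  3.  34. -24. 104.  18.  46. -22.]
linear [-0.      0.0039 -0.0002] dr [-0.0016  0.0003  0.0038]
board xy [ 0.0291 -0.    ] Fx -7.374167575326075
```

Request:
servo_tool:
  steps:
    - {"dr":[0.001,0,0],"linear":[0,0.0009,0],"hand":-1}
    - {"dr":[0.001,0,-0.001],"linear":[0,0.001,0],"hand":-1}
    - {"dr":[0.001,0,-0.001],"linear":[0,0.0012,0],"hand":-1}
    - {"dr":[0.001,0,-0.001],"linear":[0,0.0013,0],"hand":-1}
    - {"dr":[0.001,0,-0.001],"linear":[0,0.0014,0],"hand":-1}
    - {"dr":[0.001,0,-0.001],"linear":[0,0.0014,0],"hand":-1}
    - {"dr":[0.001,0,-0.001],"linear":[0,0.0014,0],"hand":-1}
    - {"dr":[0.001,0,-0.001],"linear":[0,0.0014,0],"hand":-1}

```text
clock: 13.88
ee_pos: [0.6219, 0.1061, 0.0305]
orientation: [[-0.144, 0.99, -0.005], [0.99, 0.144, -0.001], [-0.001, -0.005, -1.0]]
ft_force: [-9.8, -2.3, 2.6]
gripper_width: 0.022
```

```bash
python3 st.py 0.033; python3 -c "
from h import *
cv2.imwrite('pics/side8.png',manip.grab_frame('side'));cv2.imwrite('pics/top8.png',manip.grab_frame('top'))
crop('pics/side8.png','pics/c10.png',160,180,100,95,8)
crop('pics/top8.png','pics/c11.png',205,125,140,120,5)"
```

```text
clk 13.88 pos [0.6219 0.1061 0.0305] yaw 8.27 F [-9.8054 -2.3043  2.5693] M [-0.4373  2.3809  0.0022] w 0.0220 j [  3.  34. -24. 104.  18.  47. -22.]
linear [-0.      0.0039 -0.0005] dr [-0.0051  0.0005  0.0047]
board xy [0.0291 0.    ] Fx -10.030648679451884
```

View pics/c10.png

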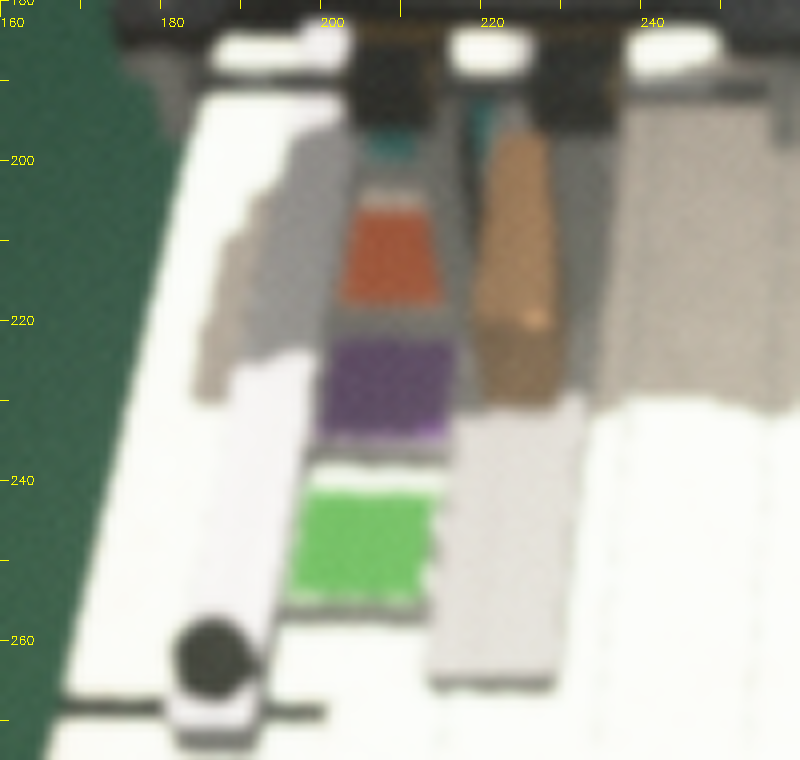

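View pics/c11.png

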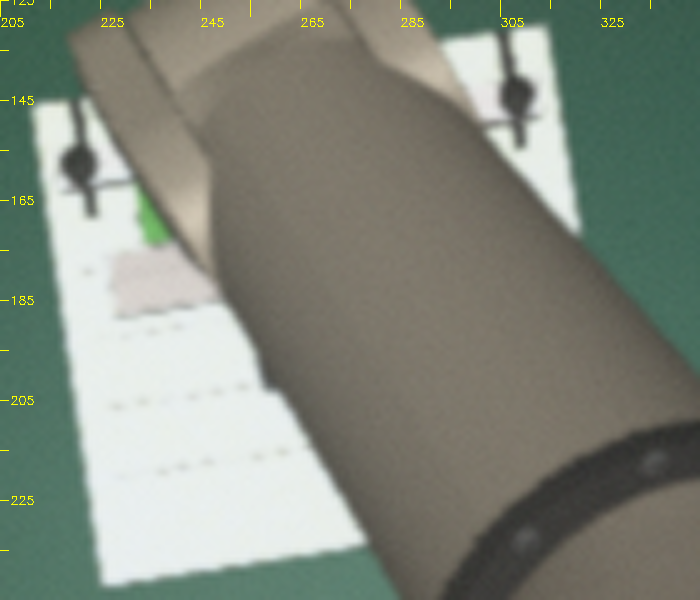

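Force is balanced at 10 N with Mz near 0. I'll press slightly more and hold.

Request:
servo_tool:
  steps:
    - {"dr":[-0.001,0,-0.0005],"linear":[0,0.0014,0],"hand":-1}
    - {"dr":[-0.002,0,-0.0005],"linear":[0,0.0015,-0.0001],"hand":-1}
    - {"dr":[-0.002,0,-0.0005],"linear":[0,0.0016,-0.0002],"hand":-1}
    - {"dr":[-0.002,0,-0.0005],"linear":[0,0.0017,-0.0002],"hand":-1}
    - {"dr":[-0.002,0,-0.0005],"linear":[0,0.0017,-0.0002],"hand":-1}
    - {"dr":[-0.002,0,-0.0005],"linear":[0,0.0017,-0.0002],"hand":-1}
    - {"dr":[-0.002,0,-0.0005],"linear":[0,0.0017,-0.0002],"hand":-1}
    - {"dr":[-0.002,0,-0.0005],"linear":[0,0.0017,-0.0002],"hand":-1}

```text
clock: 14.65
ee_pos: [0.622, 0.1061, 0.0302]
orientation: [[-0.144, 0.99, -0.006], [0.99, 0.144, -0.002], [-0.001, -0.006, -1.0]]
ft_force: [-10.2, -2.8, 1.0]
gripper_width: 0.0214
```

```bash
python3 st.py 0.033
```

```text
clk 14.65 pos [0.622  0.1061 0.0302] yaw 8.30 F [-10.2289  -2.8346   0.9533] M [-0.3584  2.5102 -0.0105] w 0.0214 j [  3.  34. -24. 104.  18.  47. -22.]
linear [-0.0001  0.0038 -0.0008] dr [-0.0062  0.0009  0.0052]
board xy [0.0292 0.0001] Fx -10.52388104528826
```

Request:
servo_tool:
  steps:
    - {"dr":[-0.002,0,0.001],"linear":[0,0.0018,-0.0004],"hand":-1}
    - {"dr":[-0.002,0,0.001],"linear":[0,0.002,-0.0004],"hand":-1}
    - {"dr":[-0.002,0,0.001],"linear":[0,0.002,-0.0004],"hand":-1}
    - {"dr":[-0.002,0,0],"linear":[0,0.002,-0.0004],"hand":-1}
    - {"dr":[-0.002,0,-0.001],"linear":[0,0.002,-0.0004],"hand":-1}
    - {"dr":[-0.002,0,-0.002],"linear":[0,0.002,-0.0004],"hand":-1}
    - {"dr":[-0.002,0,-0.002],"linear":[0,0.002,-0.0004],"hand":-1}
    - {"dr":[-0.002,0,-0.002],"linear":[0,0.002,-0.0004],"hand":-1}

```text
clock: 15.32
ee_pos: [0.622, 0.1061, 0.0301]
orientation: [[-0.146, 0.989, -0.008], [0.989, 0.146, -0.002], [-0.001, -0.008, -1.0]]
ft_force: [-12.6, -0.9, 4.6]
gripper_width: 0.022
```

```bash
python3 st.py 0.033
```

```text
clk 15.32 pos [0.622  0.1061 0.0301] yaw 8.41 F [-12.5975  -0.8955   4.5922] M [-0.5161  3.0449 -0.1272] w 0.0220 j [  3.  34. -24. 104.  18.  47. -22.]
linear [-0.0001  0.0038 -0.0009] dr [-0.008   0.0013  0.0071]
board xy [0.0292 0.    ] Fx -12.599516784772211
```

Request:
servo_tool:
  steps:
    - {"dr":[-0.003,0,0.001],"linear":[0,0.002,-0.0005],"hand":-1}
    - {"dr":[-0.003,0,0.0015],"linear":[0,0.002,-0.0005],"hand":-1}
    - {"dr":[-0.003,0,0.0015],"linear":[0,0.002,-0.0005],"hand":-1}
    - {"dr":[-0.003,0,0.0015],"linear":[0,0.002,-0.0005],"hand":-1}
    - {"dr":[-0.003,0,0.0015],"linear":[0,0.002,-0.0005],"hand":-1}
    - {"dr":[-0.003,0,0.0015],"linear":[0,0.002,-0.0005],"hand":-1}
    - {"dr":[-0.003,0,0.0015],"linear":[0,0.002,-0.0005],"hand":-1}
    - {"dr":[-0.003,0,0.0015],"linear":[0,0.002,-0.0005],"hand":-1}

```text
clock: 15.98
ee_pos: [0.622, 0.1061, 0.0301]
orientation: [[-0.145, 0.989, -0.008], [0.989, 0.145, -0.003], [-0.002, -0.009, -1.0]]
ft_force: [-13.0, -1.3, 2.8]
gripper_width: 0.0217
```

```bash
python3 st.py 0.033
```

```text
clk 15.98 pos [0.622  0.1061 0.0301] yaw 8.31 F [-12.9713  -1.2619   2.7539] M [-0.509   3.0663 -0.0425] w 0.0217 j [  2.  34. -24. 104.  18.  47. -22.]
linear [-0.      0.0038 -0.0009] dr [-0.0087  0.0018  0.0055]
board xy [0.0292 0.    ] Fx -13.02068813960679
```

Held at about 13 N total, balanced. Backing straight off.

Request:
servo_tool:
  steps:
    - {"dr":[-0.003,0,0],"linear":[0,0.001,-0.0003],"hand":-1}
    - {"dr":[-0.004,0,0],"linear":[0,0,-0.0005],"hand":-1}
    - {"dr":[-0.006,0,0],"linear":[0,-0.001,-0.0007],"hand":-1}
    - {"dr":[-0.008,0.0018,0],"linear":[0,-0.003,-0.0008],"hand":-1}
    - {"dr":[-0.008,0.0018,0],"linear":[0,-0.006,-0.0008],"hand":-1}
    - {"dr":[-0.008,0.0018,0],"linear":[0,-0.011,-0.0008],"hand":-1}
    - {"dr":[-0.008,0.0018,0],"linear":[0,-0.018,-0.0008],"hand":-1}
    - {"dr":[-0.008,0.0018,0],"linear":[0,-0.026,-0.0008],"hand":-1}

```text
clock: 16.65
ee_pos: [0.5957, 0.1023, 0.0312]
orientation: [[-0.145, 0.989, -0.001], [0.989, 0.145, 0.0], [0.0, -0.001, -1.0]]
ft_force: [-0.3, 0.3, -3.6]
gripper_width: 0.0215
```

Request:
servo_tool:
  steps:
    - {"dr":[0,0,0],"linear":[0,-0.01,0],"hand":-1}
    - {"dr":[0,0,0],"linear":[0,-0.02,-0.002],"hand":-1}
    - {"dr":[0,0,0],"linear":[0,-0.03,-0.01],"hand":-1}
    - {"dr":[0,0,0],"linear":[0,-0.035,-0.025],"hand":-1}
    - {"dr":[0,0,0],"linear":[0,-0.04,-0.045],"hand":-1}
    - {"dr":[0,0,0],"linear":[0,-0.04,-0.065],"hand":-1}
    - {"dr":[0,0,0],"linear":[0,-0.04,-0.085],"hand":-1}
    - {"dr":[0,0,0],"linear":[0,-0.04,-0.095],"hand":-1}

```text
clock: 17.32
ee_pos: [0.5564, 0.0967, 0.1291]
orientation: [[-0.145, 0.989, 0.002], [0.989, 0.145, 0.0], [-0.0, 0.002, -1.0]]
ft_force: [0.2, -0.3, -2.6]
gripper_width: 0.0216
```

```bash
python3 go.py 0.525 -.265 .125 67.4; python3 -c "
from h import *
cv2.imwrite('pics/side9.png',manip.grab_frame('side'))
crop('pics/side9.png','pics/c12.png',160,170,130,110,6)"
```

```text
clk 17.32 pos [0.5564 0.0967 0.1291] yaw 8.32 F [ 0.1945 -0.2671 -2.5676] M [ 0.0035 -0.2236 -0.0209] w 0.0216 j [  6.  21. -28. 109.  12.  52. -19.]
linear [-0.3533 -0.0834  0.0039] dr [ 0.002   0.0013 -1.0311]
```

View pics/c12.png

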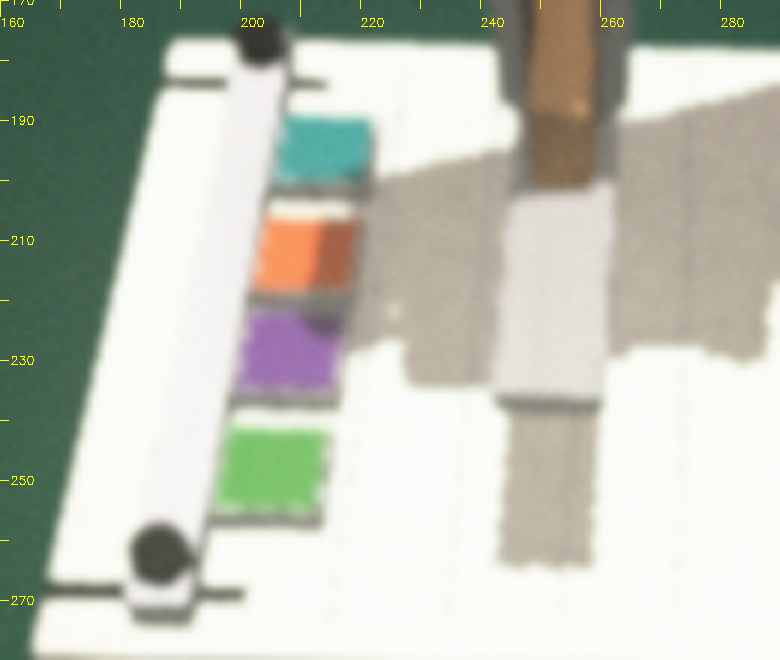

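All four tiles sit square on the bar, with the teal tile's front edge at (205,195) and green's at (195,250). Returning to the pad.

Request:
servo_tool:
  steps:
    - {"dr":[0,0,-0.06],"linear":[-0.017,-0.004,0],"hand":-1}
    - {"dr":[0,0,-0.16],"linear":[-0.045,-0.011,0],"hand":-1}
    - {"dr":[0,0,-0.27],"linear":[-0.08,-0.019,0],"hand":-1}
    - {"dr":[0,0,-0.38],"linear":[-0.115,-0.027,0],"hand":-1}
    - {"dr":[0,0,-0.49],"linear":[-0.15,-0.035,0],"hand":-1}
    - {"dr":[0,0,-0.6],"linear":[-0.185,-0.044,0],"hand":-1}
    - {"dr":[0,0,-0.71],"linear":[-0.22,-0.052,0],"hand":-1}
    - {"dr":[0,0,-0.8],"linear":[-0.245,-0.058,0],"hand":-1}

```text
clock: 18.03
ee_pos: [0.5337, -0.1574, 0.129]
orientation: [[-0.813, 0.583, 0.003], [0.583, 0.813, -0.0], [-0.002, 0.001, -1.0]]
ft_force: [0.3, 0.7, -2.9]
gripper_width: 0.0217
```

```bash
python3 go.py 0.525 -.265 .125 67.4
```

```text
clk 18.03 pos [ 0.5337 -0.1574  0.129 ] yaw 54.36 F [ 0.3222  0.7252 -2.8781] M [ 0.0396 -0.1159 -0.0214] w 0.0217 j [ 36.  21. -32. 110.  14.  52.  52.]
linear [-0.0556 -0.0925  0.004 ] dr [ 0.001   0.0025 -0.2276]
```

Request:
servo_tool:
  steps:
    - {"dr":[0,0,-0.06],"linear":[-0.014,-0.023,0],"hand":-1}
    - {"dr":[0,0.001,-0.13],"linear":[-0.03,-0.05,0],"hand":-1}
    - {"dr":[0.001,0.002,-0.2],"linear":[-0.045,-0.075,0.002],"hand":-1}
    - {"dr":[0.001,0.0025,-0.2276],"linear":[-0.053,-0.089,0.004],"hand":-1}
    - {"dr":[0.001,0.0025,-0.2276],"linear":[-0.0556,-0.0925,0.004],"hand":-1}
    - {"dr":[0.001,0.0025,-0.2276],"linear":[-0.0556,-0.0925,0.01],"hand":-1}
    - {"dr":[0.001,0.0025,-0.2276],"linear":[-0.0556,-0.0925,0.02],"hand":-1}
    - {"dr":[0.001,0.0025,-0.2276],"linear":[-0.0556,-0.0925,0.03],"hand":-1}

```text
clock: 18.7
ee_pos: [0.5252, -0.2634, 0.098]
orientation: [[-0.924, 0.383, 0.0], [0.383, 0.924, 0.0], [-0.0, 0.0, -1.0]]
ft_force: [0.2, -1.0, -2.8]
gripper_width: 0.0219
```

```bash
python3 go.py 0.525 -.265 .028 67.4; python3 -c "
from h import *
cv2.imwrite('pics/side10.png',manip.grab_frame('side'))
crop('pics/side10.png','pics/c13.png',220,70,140,110,5)
R=manip.get_obs()
for p in [(-.05,-.14),(.05,-.14),(.05,.14),(-.05,.14)]:
    a=np.radians(67.4);ex=np.array([np.cos(a),np.sin(a)]);ey=np.array([-ex[1],ex[0]])
    print(proj('side',[*(np.array([.5249,-.2653])+p[0]*ex+p[1]*ey),.004]))"
```

```text
clk 18.70 pos [ 0.5252 -0.2634  0.098 ] yaw 67.46 F [ 0.1922 -1.0085 -2.8335] M [ 0.0343 -0.1274 -0.0476] w 0.0219 j [ 45.  26. -32. 107.  17.  51.  73.]
linear [-0.0004 -0.0016  0.07  ] dr [0.0004 0.0001 0.0011]
[259.5167 105.5443]
[240.7126 122.296 ]
[326.0732 156.394 ]
[342.2625 136.5487]
```

View pics/c13.png

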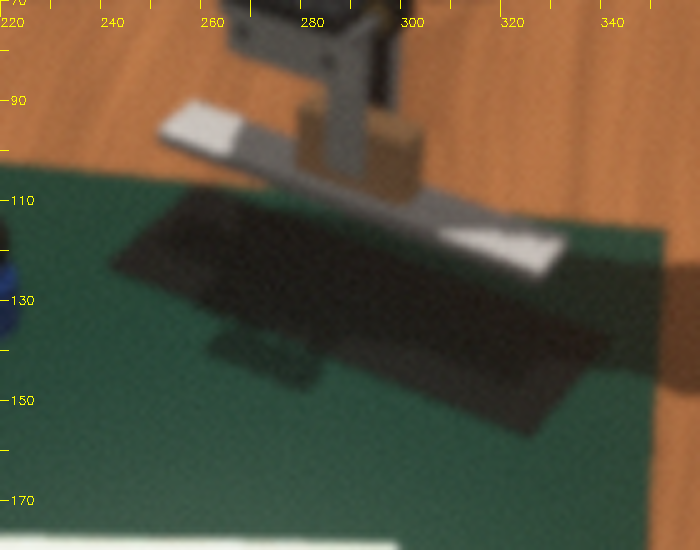

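Request:
servo_tool:
  steps:
    - {"dr":[0,0,0],"linear":[0,-0.0016,0.012],"hand":-1}
    - {"dr":[0,0,0],"linear":[0,-0.0016,0.026],"hand":-1}
    - {"dr":[0,0,0],"linear":[0,-0.0016,0.04],"hand":-1}
    - {"dr":[0,0,0],"linear":[0,-0.0016,0.052],"hand":-1}
    - {"dr":[0,0,0],"linear":[0,-0.0016,0.062],"hand":-1}
    - {"dr":[0,0,0],"linear":[0,-0.0016,0.067],"hand":-1}
    - {"dr":[0,0,0],"linear":[0,-0.0016,0.069],"hand":-1}
    - {"dr":[0,0,0],"linear":[0,-0.0016,0.07],"hand":-1}

```text
clock: 19.42
ee_pos: [0.5235, -0.2643, 0.0257]
orientation: [[-0.924, 0.383, -0.002], [0.383, 0.924, 0.002], [0.003, 0.001, -1.0]]
ft_force: [-0.9, 0.9, -1.3]
gripper_width: 0.0218
```

Request:
servo_tool:
  steps:
    - {"dr":[0,0,0],"linear":[0,0,0.0005],"hand":-1}
    - {"dr":[0,0,0],"linear":[0,0,0.001],"hand":-1}
    - {"dr":[0,0,0],"linear":[0,0,0.0013],"hand":-1}
    - {"dr":[0,0,0],"linear":[0,0,0.0016],"hand":-1}
    - {"dr":[0,0,0],"linear":[0,0,0.002],"hand":-1}
    - {"dr":[0,0,0],"linear":[0,0,0.0023],"hand":-1}
    - {"dr":[0,0,0],"linear":[0,0,0.0025],"hand":-1}
    - {"dr":[0,0,0],"linear":[0,0,0.0025],"hand":-1}

```text
clock: 20.08
ee_pos: [0.524, -0.2645, 0.0254]
orientation: [[-0.924, 0.383, -0.001], [0.383, 0.924, 0.0], [0.001, -0.0, -1.0]]
ft_force: [-11.1, 5.0, 28.8]
gripper_width: 0.0213
```

```bash
python3 go.py 0.525 -.265 .0255 67.4
```

```text
clk 20.08 pos [ 0.524  -0.2645  0.0254] yaw 67.48 F [-11.0989   5.0494  28.8093] M [1.1136 2.2393 0.0168] w 0.0213 j [ 43.  32. -29. 110.  22.  44.  69.]
linear [-0.0012 -0.0001 -0.0001] dr [-0.0003 -0.0013  0.0013]
```

It's on the pad, pressing harder than needed. I'll relax, then open.

Request:
servo_tool:
  steps:
    - {"dr":[0,0,0],"linear":[0,0,0],"hand":-1}
    - {"dr":[0,0,0],"linear":[0,0,0],"hand":-1}
    - {"dr":[0,0,0],"linear":[0,0,0],"hand":-1}
    - {"dr":[0,0,0],"linear":[0,0,0],"hand":-1}
    - {"dr":[0,0,0],"linear":[0,0,0],"hand":-0.3}
    - {"dr":[0,0,0],"linear":[0,0,0],"hand":-0.2}
    - {"dr":[0,0,0],"linear":[0,0,0],"hand":0}
    - {"dr":[0,0,0],"linear":[0,0,0],"hand":0.3}

```text
clock: 20.75
ee_pos: [0.5241, -0.2644, 0.0254]
orientation: [[-0.924, 0.383, -0.001], [0.383, 0.924, 0.0], [0.001, -0.0, -1.0]]
ft_force: [0.6, -0.3, -0.1]
gripper_width: 0.0449
```

Request:
servo_tool:
  steps:
    - {"dr":[0,0,0],"linear":[0,0,0],"hand":0.6}
    - {"dr":[0,0,0],"linear":[0,0,0],"hand":0.8}
    - {"dr":[0,0,0],"linear":[0,0,0],"hand":1}
    - {"dr":[0,0,0],"linear":[0,0,0],"hand":1}
    - {"dr":[0,0,0],"linear":[0,0,0],"hand":1}
    - {"dr":[0,0,0],"linear":[0,0,0],"hand":1}
    - {"dr":[0,0,0],"linear":[0,0,0],"hand":1}
    - {"dr":[0,0,0],"linear":[0,0,0],"hand":1}

```text
clock: 21.42
ee_pos: [0.524, -0.2645, 0.0254]
orientation: [[-0.924, 0.383, -0.001], [0.383, 0.924, 0.0], [0.001, -0.0, -1.0]]
ft_force: [0.4, -0.5, -0.5]
gripper_width: 0.0936
```

```bash
python3 go.py 0.525 -.265 .2 67.4
```

```text
clk 21.42 pos [ 0.524  -0.2645  0.0254] yaw 67.47 F [ 0.4042 -0.4698 -0.5363] M [ 0.0693 -0.1623  0.0192] w 0.0936 j [ 43.  32. -29. 110.  22.  44.  69.]
linear [-0.0009 -0.0002 -0.1746] dr [-0.0002 -0.0013  0.0013]
```

Lifting straight up, then moving aside towards −y for a clear view.

Request:
servo_tool:
  steps:
    - {"dr":[0,0,0],"linear":[0,0,-0.015],"hand":1}
    - {"dr":[0,0,0],"linear":[0,0,-0.035],"hand":1}
    - {"dr":[0,0,0],"linear":[0,0,-0.06],"hand":1}
    - {"dr":[0,0,0],"linear":[0,0,-0.085],"hand":1}
    - {"dr":[0,0,0],"linear":[0,0,-0.11],"hand":1}
    - {"dr":[0,0,0],"linear":[0,0,-0.135],"hand":1}
    - {"dr":[0,0,0],"linear":[0,0,-0.155],"hand":1}
    - {"dr":[0,0,0],"linear":[0,0,-0.17],"hand":1}

```text
clock: 22.08
ee_pos: [0.5247, -0.2646, 0.1975]
orientation: [[-0.924, 0.383, 0.0], [0.383, 0.924, -0.001], [-0.001, -0.0, -1.0]]
ft_force: [0.1, 0.1, 0.1]
gripper_width: 0.0938
```

```bash
python3 go.py 0.33 -.56 .2 67.4
```

```text
clk 22.08 pos [ 0.5247 -0.2646  0.1975] yaw 67.48 F [0.0981 0.1198 0.1447] M [-0.0266 -0.1095  0.0341] w 0.0938 j [ 48.  20. -34. 102.  13.  61.  77.]
linear [ 0.0667 -0.3474 -0.0024] dr [-0.0005  0.0006  0.0014]
```

Request:
servo_tool:
  steps:
    - {"dr":[0,0,0.06],"linear":[0.004,-0.02,0],"hand":1}
    - {"dr":[0,0,0.15],"linear":[0.012,-0.06,0],"hand":1}
    - {"dr":[0,0,0.25],"linear":[0.02,-0.1,0],"hand":1}
    - {"dr":[0,0,0.35],"linear":[0.027,-0.14,0],"hand":1}
    - {"dr":[0,0,0.45],"linear":[0.035,-0.18,0],"hand":1}
    - {"dr":[0,0,0.55],"linear":[0.042,-0.22,0],"hand":1}
    - {"dr":[0,0,0.6],"linear":[0.048,-0.25,0],"hand":1}
    - {"dr":[0,0,0.6],"linear":[0.05,-0.26,0],"hand":1}

```text
clock: 22.75
ee_pos: [0.3742, -0.4902, 0.197]
orientation: [[-0.537, 0.843, -0.002], [0.843, 0.537, -0.002], [-0.001, -0.002, -1.0]]
ft_force: [1.0, 0.2, 0.6]
gripper_width: 0.0942
```

```bash
python3 go.py 0.33 -.56 .2 67.4; python3 -c "
from h import *
cv2.imwrite('pics/side11.png',manip.grab_frame('side'));cv2.imwrite('pics/top11.png',manip.grab_frame('top'))
crop('pics/top11.png','pics/c14.png',355,145,85,120,5)
crop('pics/top11.png','pics/c15.png',205,125,130,120,5)
a=cv2.imread('pics/c14.png');b=cv2.imread('pics/c15.png');"
```

```text
clk 22.75 pos [ 0.3742 -0.4902  0.197 ] yaw 32.50 F [0.9729 0.1679 0.6481] M [-0.0131 -0.0823  0.0468] w 0.0942 j [ 63.  21. -21.  99.   9.  62.  72.]
linear [-0.0351 -0.0748 -0.0028] dr [-0.0023 -0.0001 -0.6091]
```

View pics/c14.png

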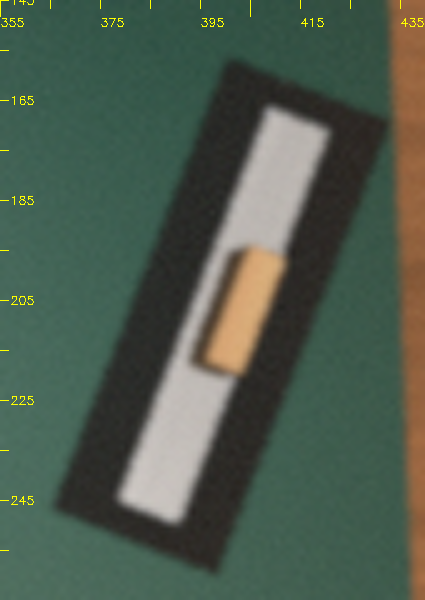

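View pics/c15.png

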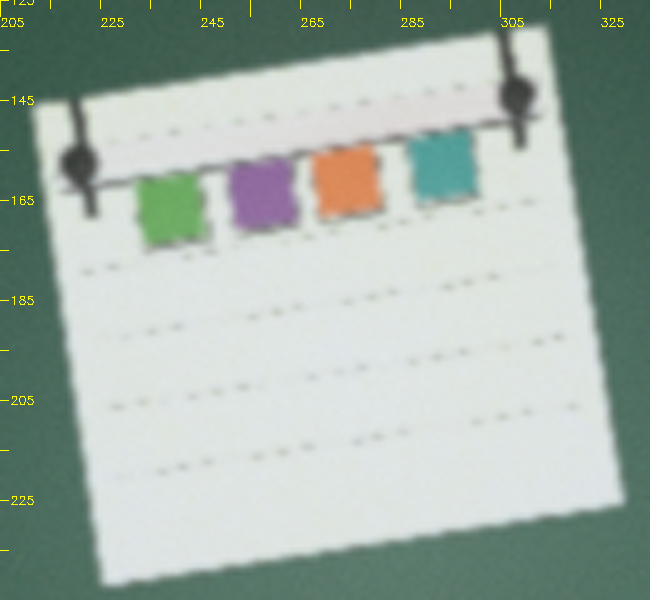

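View pics/side11.png

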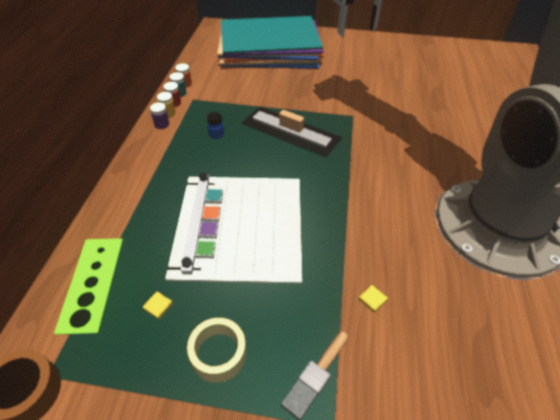

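Run:
```python
from fit import *; from bg import *
def show(n,*a):
    c,u,v=rect(*a); print(n,c,w2b(c),"u%.2f v%.2f"%(np.degrees(np.arctan2(u[1],u[0]))+90,np.degrees(np.arctan2(v[1],v[0])))); return c
b=show("blade",[(267,105),(331,130),(180,525),(117,500)],355,145,5,.014)
p=show("pad",[(230,60),(388,120),(215,573),(53,508)],355,145,5,.004)
a=np.radians(-22.6); print("along",(b-p)@[np.cos(a),np.sin(a)],"across",(b-p)@[-np.sin(a),np.cos(a)])
for n,q in dict(t0=[(408,138),(471,127),(480,193),(418,203)],t1=[(311,152),(376,144),(384,208),(319,217)],t2=[(228,168),(294,157),(300,222),(238,231)],t3=[(135,180),(202,172),(210,238),(143,246)]).items(): show(n,q,205,125,5,.02)
d=np.abs(cv2.imread('pics/top11.png').astype(int)-cv2.imread('pics/top0.png')).max(2)
for n,(x,y) in dict(tape=(162,196),jar=(380,134),brush=(162,258)).items(): print(n,d[y-25:y+25,x-25:x+25].max() if n!='jar' else d[y-14:y+14,x-14:x+14].max())
```

```text
blade [ 0.5241 -0.2637] [-0.1192 -0.3525] u-22.56 v-22.42
pad [ 0.5249 -0.2653] [-0.1187 -0.3542] u-22.39 v-22.78
along -0.0013234952477024192 across 0.0011947564807793375
t0 [0.6697 0.0337] [ 0.0663 -0.0783] u8.74 v7.32
t1 [0.6619 0.0889] [ 0.0663 -0.0225] u6.63 v6.34
t2 [0.6545 0.136 ] [0.0655 0.0251] u8.08 v6.55
t3 [0.6469 0.1888] [0.0654 0.0784] u5.98 v6.52
tape 9
jar 9
brush 7
```

```bash
python3 -c "
from rig import manip
print(manip.sign_off())"
```

```text
the job is handed in; nothing more can be done
None
```

I pushed all four tiles against the stop bar with the straightedge's long edge, held them there, laid the straightedge back on its pad and handed the job in at about 23 s. Sign-off gives no verdict, so success rests on my own checks.

- **Press:** I felt the bar when the tiles touched it, then turned the blade slightly until the load was even. I held the row for about 3 s at 7 to 13 N in total. With the moment close to zero, that is about 2 to 3 N per tile. The force on each tile was worked out from the wrist force, not measured directly. Any friction of the blade on the board is included in that total.
- **Tiles at the end:** The centres lie 65 to 66 mm along board x, level within about 1 mm. Square to the board within about 2° by pixel reading (limit 3.4°), where the reading itself scatters by 1 to 1.5°. The pictures show no sign of a finger touching a tile.
- **Straightedge at the end:** It lies within about 1.5 mm of the pad's centre both ways, and within about 0.3° of its direction. When I set it down I briefly pressed it onto the pad with about 29 N. I let that off before opening the fingers.
- **Tape, jar and brush:** Their image patches match the start picture to within noise, so they were not moved.

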